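# Crank the cork out of the stoneware flask

### The job

Draw the cork of the white flask with its cork puller: first take the washing-up bottle out of the crank's way and leave it standing upright clear of the crank's swing, then crank clockwise (seen from above) until the resistance suddenly drops away because the cork has come free of the neck, and stop before you have cranked one more full turn. Leave everything else standing where it is.

Things in the scene. Friction and masses are not known exactly. Their poses are not given: they have to be found in the camera images.
- puller: The cork puller: round dark steel foot (88 mm across, 12 mm high, fixed to the stove top), on it a white stoneware flask (72 mm across, mouth at 90 mm height), and clamped to its neck a steel frame of two upright posts (27.5 mm either side of the axis) with a bridge, 146 mm high. Origin: centre of the foot's underside, on the crank's upright axis; z up; x, y turn with the frame.
- mouth (a point): Centre of the flask's mouth, on the crank's upright axis, 90 mm above the stove top.
- crank_grip (a point): Top end of the crank's upright wooden handle, 199 mm above the stove top: a round pin 13 to 18 mm thick (17 mm over most of its height), free from 159 to 199 mm height. It stands on the end of the crank's level arm, 75 mm from the crank's axis, and is fixed to the arm.
- cork_foot (a point): Centre of the cork's lower end, on the axis. The cork is 22 mm thick and 30 mm long; each turn of the crank lifts it 13.5 mm. It starts 16 to 22 mm deep in the neck (so 1.2 to 1.7 turns are needed); the neck lets go of it as its foot comes level with the mouth. More than a full turn further it would jam against the bridge.
- dish_soap: Washing-up bottle, 226 mm high, oval body 44 x 78 mm, 0.2 to 0.4 kg; the only thing in the crank's swing. Round collar 34 mm across from 188 to 210 mm height, cap 19 mm across from 209 to 226 mm; the body tapers in below the collar. Origin: centre of its underside; z up, y along the wide side. Free room: the counter left of the stove, y 0.19 to 0.33 m, x 0.42 to 0.7 m, 5 mm higher than the stove top.
- sugar_jar: Round jar with black lid, 72 mm across, 100 mm high, beside the puller below the crank's arm; origin: centre of its underside.
- spice_jar: Spice jar with red cap, 45 mm across, 108 mm high, beside the puller below the crank's arm; origin: centre of its underside.
- tea_mug: Striped mug, 84 mm across, 91 mm high, handle 40 mm further out; it reaches 62 mm from its origin, which is at its underside.
- salt_shaker: Salt shaker, 44 mm across, 90 mm high; origin: centre of its underside.
- wicker: Round wicker basket, 114 mm across, 52 mm high; origin: centre of its underside.
- matchbox: Matchbox, 36 x 54 x 17 mm; origin: centre of its underside.
- teaspoon: Teaspoon, 132 mm long (x), 26 mm wide, lying; origin: its middle, underside.
- green_jug: Tall insulated jug, fixed, 164 x 192 mm, 273 mm high, at the right of the stove; origin: centre of its underside.
- thermos: Vacuum flask, fixed, 105 x 131 mm, 278 mm high, behind the jug; origin: centre of its underside.
- crank_axis (a point): Point on the crank's upright axis, 157 mm above the stove top. The level steel arm (14 mm wide, 148 to 157 mm height) and handle swing in a circle of 85 mm radius about it. Crank clockwise seen from above; pushing the handle sideways is enough: about 7 to 18 N at the handle while the neck grips the cork, under 3 N once it is free. The crank stays where it is left.

How it is judged:
By the outcome, as a careful person would: the job done as asked, in the order asked, and still so for the second after the job is handed in, with the robot touching nothing.
It also fails if it takes over 69 s, if anything falls off the work surface, if the arm or the gripper's body presses on something with over 40 N, if the wrist force passes 120 N, or if a joint passes its speed limit or range.

### The arm

A 6-joint arm with a two-finger parallel gripper is mounted at the origin on a cart in front of the work surface, level with it; the furniture and walls round the work are solid. World frame = base frame: x ahead of the robot, y to its left, z up, the work surface at z = 0. Lengths are in m, angles in degrees, forces in N, time in s.
With the tool pointing down it reaches from about 0.375 to 0.9 m from the base axis. Payload 3.1 kg.
Tool frame: the origin (TCP) lies on the centre line of the jaws, within the pads' length; the fingertips stand 14 mm ahead of it and the grasp point (between the pads) lies 5 mm behind it (bot.tips_ahead is the distance from the TCP to the fingertips, in m); z points along the fingers, y is the line along which they close (so a half turn about z gives the same grasp; the last joint's range is limited). The gripper opens to 87 mm and grips with 3 to 60 N. Pads are 19 mm wide; open, the fingers measure 117 mm over their backs; the gripper's body (75 mm by 190 mm) begins 51 mm behind the grasp point.
Start: joints at [60.476, 30.224, 82.088, -0, 67.689, -10.227], TCP at [0.207, 0.59, 0.237] pointing down, gripper open.
Joint ranges: [-176.69, 176.69], [-43.24, 126.21], [12.49, 139.97], [-82, 262], [0, 151.66], [-163.58, 163.58]. Speed limits (degrees/s): [159.86, 159.86, 180, 180, 180, 180].

### API

Orientations are given as a 3x3 rotation matrix whose columns are the frame's x, y, z axes.
In Python, from rig import bot gives the robot as it stands.
- The arm moves only by the tool play_rows, never from a script. Its argument "moves" is a list that holds one entry, the list of rows, each a list of 6 numbers: the shift along the tool's x, y, z in mm, then the turn, a rotation vector about the tool's x, y, z in rad. A call has 1 to 5 rows; each row shifts and turns the commanded pose from where the row before left it, along the tool's axes as they then stand; what a row does not reach is not made up. A row lasts 1/10 s, in which the tool goes at most 50 mm and 8.59 degrees, less where a joint would pass 70% of its speed; a pose out of reach is approached as far as the arm can. A call with a gripper value outside its range is refused whole. "fingers" is the opening, from -1 (shut) to 1 (fully open), set as the call begins (left out, the last holds). The fingers move at their own pace and stop on an object; the grip force is fixed at half the most. Time passes only in rows, so rows that do not move let the fingers close. It gives the time, the measured TCP pose, the force, the opening and the grip force at its end, in the units of the state.
- bot.read_state(): the state, without advancing time (a new reading comes with each control period).
- bot.capture(name): name is "scene" or "top"; returns a dict with "image" (420x560x3 uint8, blue, green, red), "fx", "fy", "cx", "cy" (pixels), "distortion" ([k1, k2, p1, p2, k3] as OpenCV has them; the pictures are not rectified), "R" (3x3) and "t" (3): a world point X has camera coordinates R X + t. Camera axes: x right, y down, z forward; pixel columns grow to the right and rows downward; lengths in m; the calibration is good to about 2 mm. A picture is of the moment at which its call begins. There is no depth.
- bot.hand_in(): hands the job in; it is judged then, once.
Trained networks look in a picture, given as the dict that the camera call returned (one of the last four; its "shot" number tells which), for a name from the list of things; names that differ only in an ending like _2 or _b are one class to them, and where a whole thing is asked for, a point or a joint stands for the part that bears it (a point fixed in the world has none). Each returns a list of dicts, best first, with "confidence" (0 to 1); they miss things now and then, are a little off and sometimes report something else, mostly with a low value. They report only what shows in the picture. A call takes as long as a camera call.
- bot.search_frame(picture, query): "centre" ([column, row] in pixels, amid what is visible of it).
- bot.silhouettes(picture, query): "pixels" (420x560 bool, what is visible of it) and "centre" ([column, row] in pixels, amid what is visible of it).
- bot.pinpoint(picture, query): "centre" ([column, row] in pixels: a listed point, or the origin of a listed thing).
The state is a dict: "time_s": time; "joint_positions": joint angles; "qvel": joint speeds; "tau": joint torques, N m; "position": TCP position; "tcp_rot": TCP orientation; "force": force on the tool from outside, world axes, zero at the start; "moment": the same for the moment, N m; "opening": opening from 0.0 (shut) to 1.0 (fully open); "grasp_force": force on a finger pad.
Only numpy, scipy, OpenCV 4.12 (cv2) and the standard library are available. Lean on these libraries where they do the work, as an engineer would, in place of code of your own. Each camera call takes 0.05 s, during which the arm holds its last target. There are 200 camera calls.

## Working session

There is one attempt and no reset: what is moved stays moved. The work goes in short steps, Python scripts to look and compute and a tool call to move; the robot and the scene stay as the last step left them, time stands still between calls to the robot, and variables do not carry over. Pictures are saved under pics/ and viewed, at most 10 in all, crops included, and the job is handed in when it is done.

Besides the shell and the picture viewer there is one more tool, called after ">>>" as a command line: name --argument value ..., lists and objects as JSON in quotes. play_rows: Moves the arm, as the interface text tells. Its arguments: {"type":"object","properties":{"moves":{"type":"array","items":{"type":"array","items":{"type":"array","items":{"type":"number"}}}},"fingers":{"type":"number"}},"required":["moves"]}

```bash
mkdir -p pics; cat > h.py <<'E'
import numpy as np, cv2
from rig import bot
def ray(c,px):
    K=np.array([[c["fx"],0,c["cx"]],[0,c["fy"],c["cy"]],[0,0,1]])
    u=cv2.undistortPoints(np.array([[px]],float),K,np.array(c["distortion"],float))[0,0]
    R=np.array(c["R"]);t=np.array(c["t"])
    return -R.T@t, R.T@np.array([u[0],u[1],1])
def atz(c,px,z):
    o,d=ray(c,px); return o+d*(z-o[2])/d[2]
E
python3 - <<'E'
from h import *
s=bot.read_state();print(s["position"],s["tcp_rot"],s["time_s"],s["opening"])
cs={n:bot.capture(n) for n in("scene","top")}
for n,c in cs.items():
    cv2.imwrite(f"pics/{n}0.png",c["image"]); print(n,-np.array(c["R"]).T@np.array(c["t"]))
    for q,z in [("puller",0),("mouth",.09),("crank_grip",.199),("crank_axis",.157),("dish_soap",0),("sugar_jar",0),("spice_jar",0),("tea_mug",0),("salt_shaker",0),("wicker",0),("matchbox",0),("green_jug",0)]:
        for r in bot.pinpoint(c,q)[:2]:
            print(q,np.round(r["centre"],1),round(r["confidence"],2),np.round(atz(c,r["centre"],z),3))
E
```

```text
[0.20615104 0.58928061 0.23558743] [[-9.43832489e-01  3.30422591e-01 -1.06974637e-03]
 [ 3.30424091e-01  9.43830716e-01 -1.87080125e-03]
 [ 3.91504485e-04 -2.11919297e-03 -9.99997678e-01]] 0.0 0.9997410746429578
scene [-0.80315308  0.85704873  0.81735575]
puller [286.9 235.2] 0.85 [0.561 0.021 0.   ]
mouth [284.2 216.4] 0.94 [0.551 0.041 0.09 ]
crank_grip [293.8 197. ] 0.63 [0.474 0.048 0.199]
crank_axis [287.8 197.6] 0.84 [0.567 0.017 0.157]
dish_soap [270.3 226.6] 0.55 [0.66  0.041 0.   ]
dish_soap [292.1 226.6] 0.33 [ 0.617 -0.037  0.   ]
sugar_jar [289.5 226.9] 0.65 [ 0.619 -0.026 -0.   ]
spice_jar [306.3 234.2] 0.82 [ 0.531 -0.05  -0.   ]
tea_mug [214.5 281.7] 0.61 [0.389 0.401 0.   ]
tea_mug [170.8 294.7] 0.36 [0.386 0.551 0.   ]
salt_shaker [348.7 239.7] 0.47 [ 0.411 -0.168  0.   ]
wicker [171.2 294.5] 0.76 [0.386 0.549 0.   ]
green_jug [348.9 235.8] 0.7 [ 0.437 -0.189  0.   ]
green_jug [360.8 223.5] 0.68 [ 0.501 -0.303  0.   ]
top [0.3086547  0.11905763 1.41254638]
puller [295.4 205.6] 0.65 [0.573 0.031 0.   ]
mouth [296.6 203.9] 0.61 [0.561 0.033 0.09 ]
crank_grip [302.8 225. ] 0.58 [0.482 0.024 0.199]
crank_axis [299.5 199.9] 0.64 [0.559 0.028 0.157]
dish_soap [287.9 181.9] 0.65 [0.65  0.053 0.   ]
sugar_jar [314.9 190.6] 0.88 [ 0.62  -0.033  0.   ]
sugar_jar [288.6 183.7] 0.36 [0.644 0.051 0.   ]
spice_jar [325.6 221.2] 0.6 [ 0.521 -0.063  0.   ]
tea_mug [174.6 263.3] 0.86 [0.397 0.409 0.   ]
salt_shaker [361.9 252.9] 0.61 [ 0.419 -0.174  0.   ]
wicker [217.5 275.5] 0.73 [0.357 0.276 0.   ]
wicker [129.4 269.2] 0.7 [0.381 0.549 0.   ]
matchbox [416.9 267.8] 0.54 [ 0.369 -0.344  0.   ]
green_jug [405.2 226.7] 0.63 [ 0.499 -0.315  0.   ]
green_jug [363.7 252.6] 0.33 [ 0.42  -0.179  0.   ]
```

View pics/scene0.png

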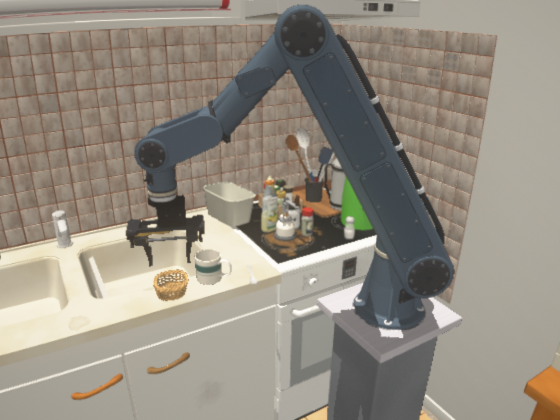

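View pics/top0.png

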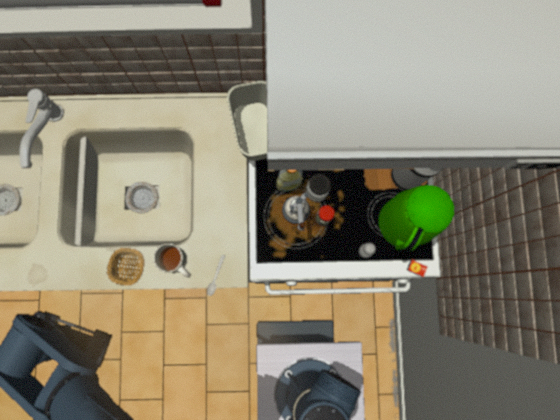

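Scene picture: soap bottle around (270,205), puller (286,225), spice jar red cap (307,215). Top picture: bottle at (289,178), puller (296,207), handle near (302,224?). Zooming in.

```bash
python3 - <<'E'
from h import *
a=cv2.imread("pics/scene0.png")[165:265,235:365]; b=cv2.imread("pics/top0.png")[145:265,245:375]
r=lambda i:cv2.resize(i,None,fx=3.05,fy=3.05*1,interpolation=cv2.INTER_CUBIC)
a=r(a);b=r(b);h=max(len(a),len(b))
cv2.imwrite("pics/z0.png",np.hstack([cv2.copyMakeBorder(i,0,h-len(i),0,0,0) for i in(a,b)]))
acc={}
for k in range(3):
  cs={n:bot.capture(n) for n in("scene","top")}
  for q,z in [("dish_soap",.0)]:
    for n,c in cs.items():
      for m in bot.silhouettes(c,q)[:2]:
        ys,xs=np.nonzero(m["pixels"]); print(n,q,round(m["confidence"],2),len(xs),xs.min(),xs.max(),ys.min(),ys.max())
        rect=cv2.minAreaRect(np.c_[xs,ys].astype(np.float32));print(rect)
        top=ys<=ys.min()+3; print("toppx",xs[top].mean(),ys.min(), atz(c,[xs[top].mean(),ys.min()],.226))
  for q,z in [("crank_grip",.199),("crank_axis",.157),("mouth",.09),("dish_soap",0),("puller",0)]:
    L=[(c,bot.pinpoint(c,q)[0]) for c in cs.values() if 1]
    A=np.zeros((3,3));bb=np.zeros(3)
    for c,m in L:
      o,d=ray(c,m["centre"]);d/=np.linalg.norm(d);P=np.eye(3)-np.outer(d,d);A+=P;bb+=P@o
      print(q,np.round(m["centre"],1),round(m["confidence"],2),np.round(atz(c,m["centre"],z),3),end=" ")
    print("tri",np.round(np.linalg.solve(A,bb),3))
E
```

```text
scene dish_soap 0.75 735 262 278 177 231
((270.0, 204.0), (54.0, 16.0), 90.0)
toppx 270.0 177 [0.63404834 0.05665879 0.226     ]
top dish_soap 0.65 467 277 301 170 191
((289.0, 180.5), (21.0, 24.0), 90.0)
toppx 290.4767441860465 170 [0.62807181 0.05556664 0.226     ]
crank_grip [286.  236.7] 0.67 [0.222 0.232 0.199] crank_grip [300.3 226.3] 0.49 [0.478 0.031 0.199] tri [0.513 0.033 0.017]
crank_axis [287.5 199.3] 0.96 [0.553 0.026 0.157] crank_axis [300.9 201.5] 0.88 [0.555 0.025 0.157] tri [0.555 0.025 0.156]
mouth [286.2 215.4] 0.93 [0.555 0.03  0.09 ] mouth [297.5 203.1] 0.79 [0.563 0.03  0.09 ] tri [0.563 0.028 0.087]
dish_soap [269.4 225.8] 0.92 [0.668 0.04  0.   ] dish_soap [287.2 182.8] 0.71 [0.647 0.055 0.   ] tri [0.643 0.055 0.014]
puller [284.8 235.4] 0.72 [0.563 0.029 0.   ] puller [296.5 206.1] 0.86 [0.571 0.027 0.   ] tri [ 0.571  0.026 -0.004]
scene dish_soap 0.72 766 262 278 177 232
((270.0, 204.5), (55.0, 16.0), 90.0)
toppx 269.6666666666667 177 [0.63466708 0.05777519 0.226     ]
top dish_soap 0.86 466 276 301 170 191
((288.5, 180.5), (21.0, 25.0), 90.0)
toppx 290.0 
[... 649 characters left out ...]
ish_soap 0.62 775 261 278 177 232
((270.7128601074219, 204.62689208984375), (16.953554153442383, 55.14521408081055), 4.23639440536499)
toppx 269.85185185185185 177 [0.63432333 0.05715497 0.226     ]
top dish_soap 0.58 460 276 301 170 191
((288.5, 180.5), (21.0, 25.0), 90.0)
toppx 289.6265060240964 170 [0.62810382 0.05785838 0.226     ]
crank_grip [293.7 194.5] 0.54 [0.494 0.036 0.199] crank_grip [416.1 264.8] 0.62 [ 0.369 -0.277  0.199] tri [ 0.434 -0.11   0.238]
crank_axis [285.4 196. ] 0.69 [0.585 0.016 0.157] crank_axis [300.8 202.3] 0.92 [0.552 0.025 0.157] tri [0.552 0.03  0.171]Traceback (most recent call last):
  File "<stdin>", line 16, in <module>
IndexError: list index out of range
```

View pics/z0.png

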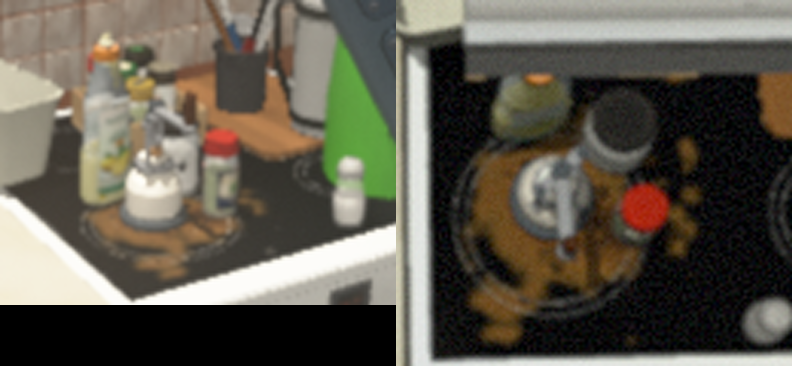

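Crops: left, orange cap of the soap at px≈(269,179), and the handle as a brown stick around px (296,200). Right, the arm points from the axis towards the robot, with the handle end near px (301,226). The hood edge just clips the cap. Next I'll refine the cap and check the hood and background clearance.

```bash
python3 - <<'E'
from h import *
from scipy.ndimage import label
def tri(L):
    A=np.zeros((3,3));b=np.zeros(3)
    for c,p in L:
        o,d=ray(c,p);d/=np.linalg.norm(d);P=np.eye(3)-np.outer(d,d);A+=P;b+=P@o
    return np.round(np.linalg.solve(A,b),3)
cs={n:bot.capture(n) for n in("scene","top")}
for n,(r0,r1,c0,c1) in {"scene":(172,186,260,280),"top":(164,180,280,304)}.items():
    c=cs[n];h=cv2.cvtColor(c["image"],cv2.COLOR_BGR2HSV)
    m=np.zeros(h.shape[:2],bool);m[r0:r1,c0:c1]=((h[...,0]>3)&(h[...,0]<18)&(h[...,1]>140)&(h[...,2]>120))[r0:r1,c0:c1]
    ys,xs=np.nonzero(m);print(n,len(xs),xs.mean(),ys.mean(),xs.min(),xs.max(),ys.min(),ys.max(),atz(c,[xs.mean(),ys.mean()],.22))
print("hood corner",tri([(cs["scene"],[248,15]),(cs["top"],[268,160])]))
g=[]
for k in range(4):
    cs={n:bot.capture(n) for n in("scene","top")}
    for n,c in cs.items():
        for q,z in [("crank_grip",.199),("crank_axis",.157),("dish_soap",0)]:
            for m in bot.pinpoint(c,q)[:1]: print(n,q,np.round(m["centre"],1),round(m["confidence"],2),np.round(atz(c,m["centre"],z)[:2],3))
E
```

```text
scene 32 269.21875 182.40625 265 273 181 184 [0.597797   0.08018987 0.22      ]
top 20 291.5 170.8 288 295 170 172 [0.62741582 0.05252722 0.22      ]
hood corner [0.508 0.156 0.805]
scene crank_grip [294.4 196.3] 0.44 [0.478 0.043]
scene crank_axis [285.7 197.1] 0.62 [0.575 0.021]
scene dish_soap [269.4 227.4] 0.64 [0.655 0.048]
top crank_grip [300.8 225.9] 0.49 [0.479 0.03 ]
top crank_axis [300.7 201.3] 0.56 [0.555 0.025]
top dish_soap [288.3 182.9] 0.98 [0.647 0.051]
scene crank_grip [293.2 196.1] 0.44 [0.482 0.046]
scene crank_axis [287.2 198.3] 0.78 [0.562 0.022]
scene dish_soap [272.5 226.9] 0.71 [0.653 0.034]
top crank_grip [303.9 224.9] 0.67 [0.482 0.021]
top crank_axis [299.7 201.5] 0.62 [0.555 0.028]
top dish_soap [290.7 182.2] 0.89 [0.649 0.044]
scene crank_grip [295.5 193.4] 0.57 [0.5   0.025]
scene crank_axis [285.2 199.5] 0.65 [0.555 0.035]
scene dish_soap [268.8 227.1] 0.81 [0.659 0.048]
top crank_grip [299.7 225.3] 0.45 [0.481 0.033]
top crank_axis [299.8 202.4] 0.8 [0.552 0.028]
top dish_soap [292.7 184.3] 0.89 [0.642 0.037]
scene crank_grip [294.6 198.4] 0.62 [0.461 0.053]
scene crank_axis [284.6 200.8] 0.75 [0.545 0.043]
scene dish_soap [270.  227.3] 0.61 [0.655 0.045]
top crank_grip [302.8 225.7] 0.45 [0.48  0.024]
top crank_axis [299.6 202.6] 0.6 [0.552 0.028]
top dish_soap [297.9 201.5] 0.73 [0.586 0.022]
```

```bash
python3 - <<'E'
from h import *
cs={n:bot.capture(n) for n in("scene","top")}
def pr(c,X):
    K=np.array([[c["fx"],0,c["cx"]],[0,c["fy"],c["cy"]],[0,0,1]])
    return cv2.projectPoints(np.array([X],float),cv2.Rodrigues(np.array(c["R"]))[0],np.array(c["t"],float),K,np.array(c["distortion"],float))[0][0,0].round(1)
for X in [(.63,.0525),(.64,.0525),(.65,.0525),(.64,.045)]:
    print(X,[[list(pr(c,(*X,z))) for z in(0,.188,.21,.226)] for c in cs.values()])
def a(c,r0,r1,c0,c1):return cv2.resize(c["image"][r0:r1,c0:c1],(400,600),interpolation=cv2.INTER_NEAREST)
cv2.imwrite("pics/z1.png",np.hstack([a(cs["scene"],175,235,255,295),a(cs["top"],160,220,275,315)]))
E
```

```text
(0.63, 0.0525) [[[np.float64(271.4), np.float64(230.1)], [np.float64(271.4), np.float64(186.4)], [np.float64(271.5), np.float64(181.1)], [np.float64(271.5), np.float64(177.1)]], [[np.float64(288.1), np.float64(188.0)], [np.float64(290.9), np.float64(172.9)], [np.float64(291.3), np.float64(170.8)], [np.float64(291.6), np.float64(169.3)]]]
(0.64, 0.0525) [[[np.float64(270.2), np.float64(229.1)], [np.float64(270.2), np.float64(185.6)], [np.float64(270.2), np.float64(180.3)], [np.float64(270.2), np.float64(176.4)]], [[np.float64(288.0), np.float64(184.9)], [np.float64(290.8), np.float64(169.4)], [np.float64(291.2), np.float64(167.3)], [np.float64(291.5), np.float64(165.7)]]]
(0.65, 0.0525) [[[np.float64(269.0), np.float64(228.2)], [np.float64(268.9), np.float64(184.8)], [np.float64(268.9), np.float64(179.5)], [np.float64(268.9), np.float64(175.6)]], [[np.float64(287.9), np.float64(181.9)], [np.float64(290.7), np.float64(165.9)], [np.float64(291.1), np.float64(163.7)], [np.float64(291.4), np.float64(162.1)]]]
(0.64, 0.045) [[[np.float64(271.8), np.float64(228.7)], [np.float64(271.9), np.float64(185.3)], [np.float64(271.9), np.float64(179.9)], [np.float64(271.9), np.float64(176.0)]], [[np.float64(290.4), np.float64(184.9)], [np.float64(293.5), np.float64(169.4)], [np.float64(294.0), np.float64(167.2)], [np.float64(294.3), np.float64(165.7)]]]
```

View pics/z1.png

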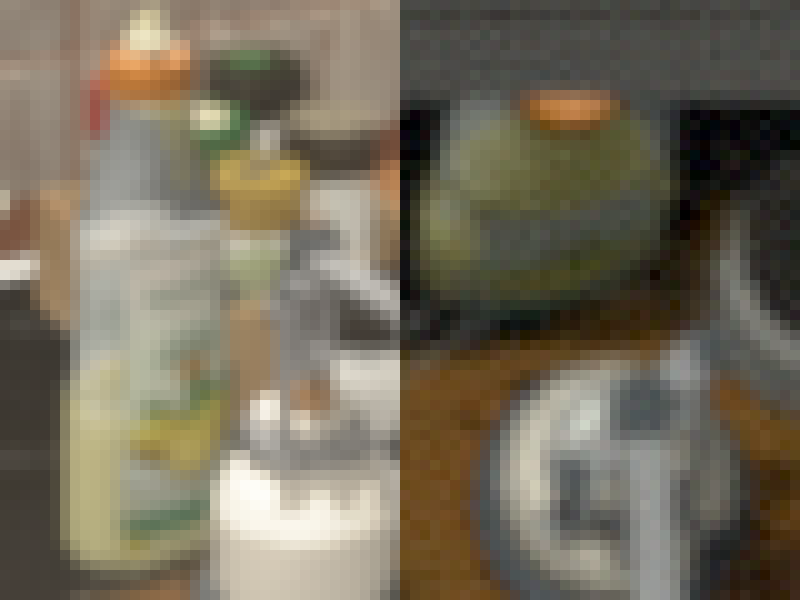

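Refined: soap at about (0.647, 0.050), and both views agree. Crank axis about (0.556, 0.028), handle about (0.481, 0.029). The hood is at z≈0.8, so it's clear. I'll lift and square the tool first.

>>> play_rows --moves '[[[0,0,-32,0,0,-0.112],[0,0,-32,0,0,-0.112],[0,0,-32,0,0,-0.112]]]' --fingers 1

```text
time_s: 5.3
position: [0.2064, 0.5897, 0.3334]
tcp_rot: [[-1.0, -0.004, -0.0], [-0.004, 1.0, -0.001], [0.0, -0.001, -1.0]]
force: [0.4, 0.8, -0.7]
opening: 0.999
grasp_force: 0.0
```

>>> play_rows --moves '[[[-27,-34,0,0,0,0],[-27,-34,0,0,0,0],[-27,-34,0,0,0,0],[-27,-34,0,0,0,0],[-27,-34,0,0,0,0]]]'

```text
time_s: 5.8
position: [0.3421, 0.4184, 0.3327]
tcp_rot: [[-1.0, 0.0, 0.0], [0.0, 1.0, 0.0], [-0.0, 0.0, -1.0]]
force: [0.4, 0.7, -0.7]
opening: 1.002
grasp_force: 0.0
```

>>> play_rows --moves '[[[-27,-34,0,0,0,0],[-27,-34,0,0,0,0],[-27,-34,0,0,0,0],[-27,-34,0,0,0,0],[-27,-34,0,0,0,0]]]'

```text
time_s: 6.3
position: [0.4771, 0.2481, 0.3328]
tcp_rot: [[-1.0, 0.001, 0.0], [0.001, 1.0, 0.0], [-0.0, 0.0, -1.0]]
force: [0.6, 0.3, -0.9]
opening: 1.006
grasp_force: 0.0
```

>>> play_rows --moves '[[[-27,-34,0,0,0,0],[-27,-34,0,0,0,0],[-27,-34,0,0,0,0],[0,0,0,0,0,0]]]'

```text
time_s: 6.7
position: [0.5608, 0.1431, 0.3324]
tcp_rot: [[-1.0, 0.007, 0.003], [0.007, 1.0, -0.002], [-0.003, -0.002, -1.0]]
force: [0.1, 0.5, 0.1]
opening: 1.001
grasp_force: 0.0
```

>>> play_rows --moves '[[[-29,-31,0,0,0,0],[-29,-31,0,0,0,0],[-28,-31,0,0,0,0],[0,0,30,0,0,0],[0,0,30,0,0,0]]]'

```text
time_s: 7.2
position: [0.6443, 0.0538, 0.2725]
tcp_rot: [[-1.0, 0.003, 0.003], [0.003, 1.0, 0.0], [-0.003, 0.0, -1.0]]
force: [-0.9, 0.9, 0.3]
opening: 1.003
grasp_force: 0.0
```

>>> play_rows --moves '[[[0,0,20,0,0,0],[0,0,20,0,0,0],[0,0,20,0,0,0],[0,0,18,0,0,0],[0,0,0,0,0,0]]]'

```text
time_s: 7.7
position: [0.6406, 0.0554, 0.1917]
tcp_rot: [[-1.0, 0.0, -0.007], [0.0, 1.0, 0.001], [0.007, 0.001, -1.0]]
force: [0.0, -0.5, 0.4]
opening: 1.0
grasp_force: 0.0
```

```bash
python3 - <<'E'
from h import *
c=bot.capture("scene");t=bot.capture("top")
def a(c,r0,r1,c0,c1):return cv2.resize(c["image"][r0:r1,c0:c1],(400,400),interpolation=cv2.INTER_CUBIC)
cv2.imwrite("pics/z2.png",np.hstack([a(c,150,240,230,320),a(t,140,230,250,340)]))
E
```

```text
(no output)
```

View pics/z2.png

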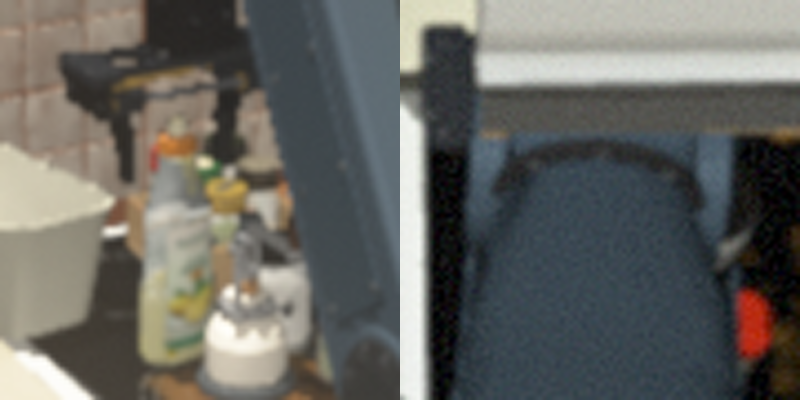

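Left crop: the fingers straddle the orange collar (178,145), one at (125,160) and the other at (228,145). I'll nudge a few mm and close.

>>> play_rows --moves '[[[-5,-4,0,0,0,0],[0,0,0,0,0,0]]]'

```text
time_s: 8.0
position: [0.6498, 0.05, 0.1961]
tcp_rot: [[-1.0, 0.001, 0.004], [0.001, 1.0, -0.001], [-0.004, -0.001, -1.0]]
force: [0.1, -0.5, -0.4]
opening: 1.0
grasp_force: 0.0
```

>>> play_rows --moves '[[[0,0,0,0,0,0],[0,0,0,0,0,0],[0,0,0,0,0,0],[0,0,0,0,0,0],[0,0,0,0,0,0]]]' --fingers -1

```text
time_s: 8.5
position: [0.648, 0.0505, 0.1946]
tcp_rot: [[-1.0, 0.001, -0.0], [0.001, 1.0, -0.0], [0.0, -0.0, -1.0]]
force: [0.6, 0.5, -0.2]
opening: 0.632
grasp_force: 0.0
```

>>> play_rows --moves '[[[0,0,0,0,0,0],[0,0,0,0,0,0],[0,0,0,0,0,0]]]'

```text
time_s: 8.8
position: [0.6479, 0.0505, 0.1943]
tcp_rot: [[-1.0, 0.001, -0.0], [0.001, 1.0, -0.0], [0.0, -0.0, -1.0]]
force: [0.5, -0.7, -1.6]
opening: 0.407
grasp_force: 29.2
```

Full collar gripped (35 mm). Lifting.

>>> play_rows --moves '[[[0,0,-10,0,0,0],[0,0,-20,0,0,0],[0,0,-20,0,0,0],[0,10,0,0,0,0],[5,20,0,0,0,0]]]'

```text
time_s: 9.3
position: [0.644, 0.08, 0.2449]
tcp_rot: [[-1.0, 0.003, 0.002], [0.003, 1.0, -0.0], [-0.002, -0.0, -1.0]]
force: [0.9, -0.8, -3.5]
opening: 0.405
grasp_force: 29.0
```

>>> play_rows --moves '[[[15,28,0,0,0,0],[15,28,0,0,0,0],[15,28,0,0,0,0],[15,28,0,0,0,0],[15,28,0,0,0,0]]]'

```text
time_s: 9.8
position: [0.5667, 0.2223, 0.2435]
tcp_rot: [[-1.0, 0.001, -0.002], [0.001, 1.0, 0.0], [0.002, 0.0, -1.0]]
force: [0.6, -0.4, -2.8]
opening: 0.403
grasp_force: 29.0
```

>>> play_rows --moves '[[[5,22,0,0,0,0],[2,12,0,0,0,0],[0,5,0,0,0,0],[0,0,0,0,0,0],[0,0,0,0,0,0]]]'

```text
time_s: 10.3
position: [0.5619, 0.2587, 0.2443]
tcp_rot: [[-1.0, 0.002, 0.0], [0.002, 1.0, -0.001], [-0.0, -0.001, -1.0]]
force: [0.2, -0.1, -3.4]
opening: 0.404
grasp_force: 29.0
```

>>> play_rows --moves '[[[0,0,14,0,0,0],[0,0,14,0,0,0],[0,0,10,0,0,0],[0,0,0,0,0,0],[0,0,0,0,0,0]]]'

```text
time_s: 10.8
position: [0.5614, 0.259, 0.2065]
tcp_rot: [[-1.0, 0.002, -0.001], [0.002, 1.0, -0.0], [0.001, -0.0, -1.0]]
force: [0.2, 0.1, -3.5]
opening: 0.407
grasp_force: 29.0
```

```bash
python3 - <<'E'
from h import *
c=bot.capture("scene");t=bot.capture("top")
def a(c,r0,r1,c0,c1):return cv2.resize(c["image"][r0:r1,c0:c1],(400,400),interpolation=cv2.INTER_CUBIC)
cv2.imwrite("pics/z3.png",np.hstack([a(c,170,270,200,300),a(t,140,290,180,330)]))
E
```

```text
(no output)
```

View pics/z3.png

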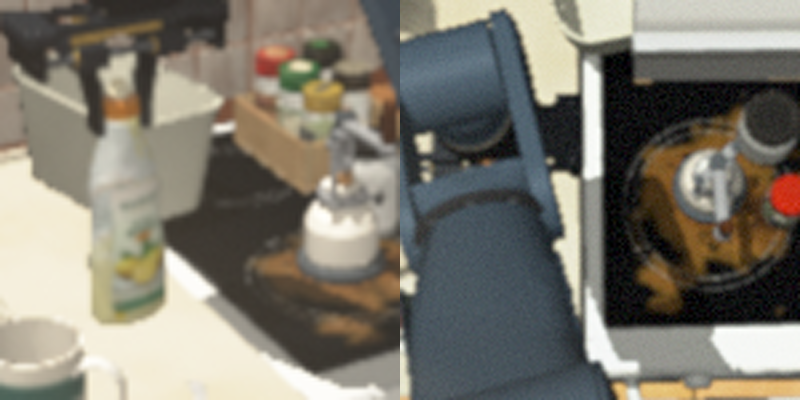

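The bottle hangs upright over free counter, and the puller is undisturbed. Lowering to contact.

>>> play_rows --moves '[[[0,0,4,0,0,0],[0,0,2,0,0,0],[0,0,1,0,0,0],[0,0,0,0,0,0]]]'

```text
time_s: 11.3
position: [0.5611, 0.2597, 0.1995]
tcp_rot: [[-1.0, 0.001, -0.0], [0.001, 1.0, -0.0], [0.0, -0.0, -1.0]]
force: [-0.1, -0.3, -2.7]
opening: 0.41
grasp_force: 29.0
```

>>> play_rows --moves '[[[0,0,1,0,0,0],[0,0,0,0,0,0]]]'

```text
time_s: 11.5
position: [0.5616, 0.2597, 0.1988]
tcp_rot: [[-1.0, 0.001, 0.001], [0.001, 1.0, 0.0], [-0.001, 0.0, -1.0]]
force: [1.2, -0.7, -2.3]
opening: 0.403
grasp_force: 29.1
```

>>> play_rows --moves '[[[0,0,1,0,0,0],[0,0,0,0,0,0]]]'

```text
time_s: 11.7
position: [0.5622, 0.2596, 0.1987]
tcp_rot: [[-1.0, 0.001, 0.003], [0.001, 1.0, 0.0], [-0.003, 0.0, -1.0]]
force: [1.3, -1.2, 4.0]
opening: 0.408
grasp_force: 29.7
```

>>> play_rows --moves '[[[0,0,0,0,0,0],[0,0,0,0,0,0],[0,0,0,0,0,0],[0,0,0,0,0,0],[0,0,0,0,0,0]]]' --fingers 0.6

```text
time_s: 12.2
position: [0.5609, 0.2596, 0.1972]
tcp_rot: [[-1.0, 0.001, -0.001], [0.001, 1.0, -0.0], [0.001, -0.0, -1.0]]
force: [0.5, -0.1, 0.2]
opening: 0.756
grasp_force: 0.0
```

>>> play_rows --moves '[[[0,0,-15,0,0,0],[0,0,-30,0,0,0],[0,0,-30,0,0,0],[0,0,-20,0,0,0],[0,0,0,0,0,0]]]'

```text
time_s: 12.7
position: [0.5631, 0.2602, 0.2959]
tcp_rot: [[-1.0, 0.001, 0.007], [0.001, 1.0, 0.002], [-0.007, 0.002, -1.0]]
force: [0.5, -0.5, 0.1]
opening: 0.8
grasp_force: 0.0
```

```bash
python3 - <<'E'
from h import *
c=bot.capture("scene");t=bot.capture("top")
def a(c,r0,r1,c0,c1):return cv2.resize(c["image"][r0:r1,c0:c1],(400,400),interpolation=cv2.INTER_CUBIC)
cv2.imwrite("pics/z4.png",np.hstack([a(c,170,270,210,310),a(t,190,240,280,330)]))
E
```

```text
(no output)
```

View pics/z4.png

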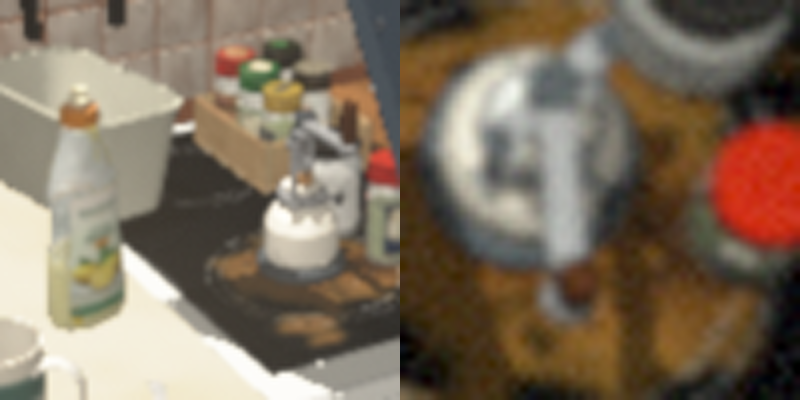

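The bottle stands upright on the counter at (0.56, 0.26). Handle top at px (302,225), i.e. about (0.483, 0.026), with the crank at 180°. I'll bring the open fingers around the handle as a loose cage.

>>> play_rows --moves '[[[16,-46,0,0,0,0],[16,-46,0,0,0,0],[16,-46,0,0,0,0],[16,-46,0,0,0,0],[17,-49,0,0,0,0]]]' --fingers 0.1

```text
time_s: 13.3
position: [0.4786, 0.0272, 0.2906]
tcp_rot: [[-1.0, 0.0, -0.004], [0.0, 1.0, 0.001], [0.004, 0.001, -1.0]]
force: [1.0, -0.6, -0.4]
opening: 0.56
grasp_force: 0.0
```

>>> play_rows --moves '[[[0,0,0,0,0,0],[0,0,20,0,0,0],[0,0,20,0,0,0],[0,0,10,0,0,0],[0,0,0,0,0,0]]]'

```text
time_s: 13.8
position: [0.4791, 0.0292, 0.2403]
tcp_rot: [[-1.0, 0.0, -0.006], [0.0, 1.0, 0.001], [0.006, 0.001, -1.0]]
force: [-0.3, -1.0, 0.2]
opening: 0.546
grasp_force: 0.0
```

```bash
python3 - <<'E'
from h import *
s=bot.read_state();print(s["position"],s["joint_positions"])
c=bot.capture("scene");
cv2.imwrite("pics/z5.png",cv2.resize(c["image"][150:250,235:335],(600,600),interpolation=cv2.INTER_CUBIC))
E
```

```text
[0.47913309 0.02919862 0.24030289] [-9.89097237e+00  1.89259984e+01  1.01889889e+02  1.53249979e-02
  5.95119450e+01 -9.98785455e+01]
```

View pics/z5.png

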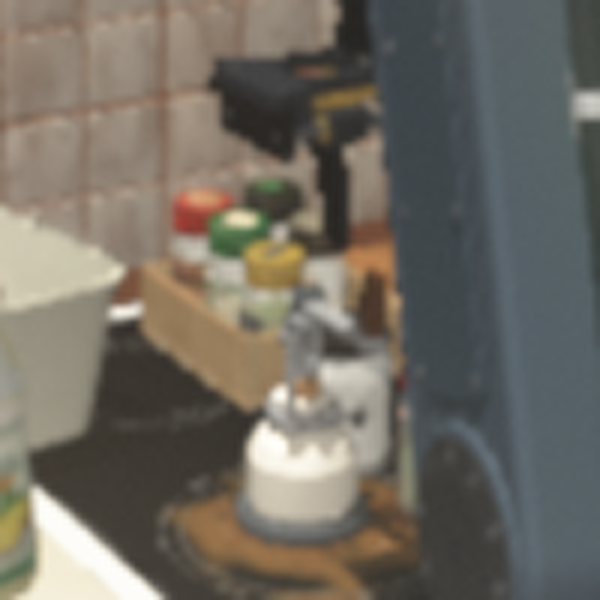

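The left finger (335,230) stands left of the brown handle (373,300), which agrees with the estimate. Descending with the gap at 48 mm.

>>> play_rows --moves '[[[-2,0,15,0,0,0],[0,0,15,0,0,0],[0,0,15,0,0,0],[0,0,14,0,0,0],[0,0,0,0,0,0]]]'

```text
time_s: 14.35
position: [0.4821, 0.0289, 0.1827]
tcp_rot: [[-1.0, 0.0, -0.002], [0.0, 1.0, 0.0], [0.002, 0.0, -1.0]]
force: [0.1, 0.1, 0.7]
opening: 0.55
grasp_force: 0.0
```

>>> play_rows --moves '[[[0,0,0,0,0,0],[0,0,0,0,0,0],[0,0,0,0,0,0],[0,0,0,0,0,0]]]' --fingers -0.38

```text
time_s: 14.75
position: [0.4831, 0.0284, 0.1842]
tcp_rot: [[-1.0, 0.001, 0.001], [0.001, 1.0, -0.0], [-0.001, -0.0, -1.0]]
force: [-0.4, -0.7, 0.6]
opening: 0.329
grasp_force: 0.0
```

>>> play_rows --moves '[[[0,5,0,0,0,0],[-0.6,9.1,0,0,0,0.122],[-0.6,9.1,0,0,0,0.122],[-0.6,9.1,0,0,0,0.122],[-0.6,9.1,0,0,0,0.122]]]'

```text
time_s: 15.25
position: [0.4924, 0.0666, 0.1839]
tcp_rot: [[-0.882, 0.472, 0.002], [0.472, 0.882, -0.005], [-0.004, -0.004, -1.0]]
force: [1.3, -8.3, -0.6]
opening: 0.312
grasp_force: 3.3
```

>>> play_rows --moves '[[[-0.6,9.1,0,0,0,0.122],[-0.6,9.1,0,0,0,0.122],[-0.6,9.1,0,0,0,0.122],[-0.6,9.1,0,0,0,0.122],[-0.6,9.1,0,0,0,0.122]]]'

```text
time_s: 15.75
position: [0.5217, 0.0979, 0.1833]
tcp_rot: [[-0.452, 0.892, -0.006], [0.892, 0.452, -0.005], [-0.002, -0.007, -1.0]]
force: [-4.6, -5.6, 3.2]
opening: 0.312
grasp_force: 3.2
```

```bash
cat > st.py <<'E'
from h import *
s=bot.read_state();p=np.array(s["position"]);R=np.array(s["tcp_rot"]);A=np.array([.556,.028])
d=p[:2]-A;th=np.degrees(np.arctan2(d[1],d[0]));y=np.degrees(np.arctan2(R[1,1],R[0,1]));f=np.array(s["force"])
print("r",np.hypot(*d).round(4),"th",th.round(1),"yaw",y.round(1),"mis",((y-th+90+180)%360-180).round(1),"z",p[2].round(4),"Ftool",(R.T@f).round(1),"open",round(s["opening"]*87,1),"j6",s["joint_positions"][5].round(1) if hasattr(s["joint_positions"][5],'round') else s["joint_positions"][5],"t",s["time_s"])
E
python3 st.py; python3 - <<'E'
from h import *
t=bot.capture("top");c=bot.capture("scene")
for n,c in(("t",t),("s",c)):
  for q,z in(("crank_grip",.199),("crank_axis",.157)):
    for m in bot.pinpoint(c,q)[:1]:print(n,q,round(m["confidence"],2),atz(c,m["centre"],z).round(3))
E
```

```text
r 0.0779 th 116.1 yaw 26.9 mis 0.8 z 0.1833 Ftool [-2.9 -6.6 -3.2] open 27.2 j6 -27.9 t 15.75
t crank_axis 0.55 [0.546 0.029 0.157]
s crank_axis 0.75 [0.565 0.031 0.157]
```

The crank turns under 7–8 N. Continuing.

>>> play_rows --moves '[[[-1,9.1,0,0,0,0.122],[-1,9.1,0,0,0,0.122],[-0.6,9.1,0,0,0,0.122],[-0.6,9.1,0,0,0,0.122],[-0.6,9.1,0,0,0,0.122]]]'

```text
time_s: 16.55
position: [0.5631, 0.1077, 0.183]
tcp_rot: [[0.142, 0.99, -0.012], [0.99, -0.142, 0.002], [0.0, -0.013, -1.0]]
force: [-9.7, 2.3, 5.3]
opening: 0.307
grasp_force: 4.7
```

>>> play_rows --moves '[[[-0.6,9.1,0,0,0,0.122],[-0.6,9.1,0,0,0,0.122],[-0.6,9.1,0,0,0,0.122],[-0.6,9.1,0,0,0,0.122],[-0.6,9.1,0,0,0,0.122]]]'

```text
time_s: 17.05
position: [0.6063, 0.0921, 0.1832]
tcp_rot: [[0.685, 0.729, -0.005], [0.729, -0.684, 0.01], [0.004, -0.011, -1.0]]
force: [-1.6, 11.8, 0.3]
opening: 0.311
grasp_force: 5.1
```

```bash
python3 st.py
```

```text
r 0.0815 th 51.9 yaw -43.2 mis -5.1 z 0.1832 Ftool [ 7.5 -9.3 -0.1] open 27.1 j6 40.8 t 17.05
```

>>> play_rows --moves '[[[-1.6,9.5,0,0,0,0.115],[-1.6,9.5,0,0,0,0.115],[-1.4,9.5,0,0,0,0.115],[-1,9.5,0,0,0,0.115],[-0.6,9.1,0,0,0,0.122]]]'

```text
time_s: 17.55
position: [0.6321, 0.0499, 0.1835]
tcp_rot: [[0.972, 0.233, 0.006], [0.233, -0.972, 0.01], [0.008, -0.008, -1.0]]
force: [5.7, 10.9, -4.4]
opening: 0.308
grasp_force: 4.9
```

```bash
python3 st.py
```

```text
r 0.0792 th 16.1 yaw -76.5 mis -2.6 z 0.1835 Ftool [ 8.1 -9.2  4.5] open 26.8 j6 70.4 t 17.55
```

>>> play_rows --moves '[[[-0.6,9.1,0,0,0,0.122],[-0.6,9.1,0,0,0,0.122],[-0.6,9.1,0,0,0,0.122],[-0.6,9.1,0,0,0,0.122],[-0.6,9.1,0,0,0,0.122]]]'

```text
time_s: 18.05
position: [0.6302, 0.0027, 0.1836]
tcp_rot: [[0.931, -0.366, 0.008], [-0.366, -0.931, 0.006], [0.006, -0.008, -1.0]]
force: [6.7, 7.3, -3.4]
opening: 0.309
grasp_force: 4.8
```

```bash
python3 st.py
```

```text
r 0.0784 th -18.8 yaw -111.5 mis -2.7 z 0.1836 Ftool [ 3.5 -9.2  3.5] open 26.9 j6 101.2 t 18.05
```

>>> play_rows --moves '[[[-1,9.1,0,0,0,0.122],[-1,9.1,0,0,0,0.122],[-0.6,9.1,0,0,0,0.122],[-0.6,9.1,0,0,0,0.122],[-0.6,9.1,0,0,0,0.122]]]'

```text
time_s: 18.55
position: [0.6014, -0.0334, 0.1838]
tcp_rot: [[0.553, -0.833, 0.009], [-0.833, -0.553, 0.003], [0.003, -0.009, -1.0]]
force: [6.3, 4.0, -3.5]
opening: 0.314
grasp_force: 3.5
```

```bash
python3 st.py
```

```text
r 0.0764 th -53.5 yaw -146.4 mis -2.9 z 0.1838 Ftool [ 0.1 -7.5  3.6] open 27.3 j6 132.3 t 18.55
```

>>> play_rows --moves '[[[-0.6,9.1,0,0,0,0.122],[-0.6,9.1,0,0,0,0.06],[-1,9.1,0,0,0,0],[-2.1,8.9,0,0,0,0],[-3.2,8.6,0,0,0,0]]]'

```text
time_s: 19.05
position: [0.5602, -0.049, 0.1848]
tcp_rot: [[0.398, -0.917, 0.014], [-0.917, -0.398, -0.003], [0.008, -0.011, -1.0]]
force: [7.2, -0.8, -1.1]
opening: 0.314
grasp_force: 3.2
```

```bash
python3 st.py
```

```text
r 0.0772 th -86.9 yaw -156.5 mis 20.3 z 0.1848 Ftool [ 3.6 -6.3  1.2] open 27.3 j6 140.1 t 19.05
```

>>> play_rows --moves '[[[-3.7,8.4,0,0,0,0.052],[-4.2,8.1,0,0,0,0.052],[-4.8,7.8,0,0,0,0.052],[-5.3,7.5,0,0,0,0.052],[0,0,0,0,0,0]]]'

```text
time_s: 19.55
position: [0.5218, -0.0417, 0.1848]
tcp_rot: [[0.2, -0.98, 0.008], [-0.98, -0.2, -0.002], [0.003, -0.007, -1.0]]
force: [1.8, -0.1, 2.0]
opening: 0.308
grasp_force: 1.0
```

```bash
python3 st.py
```

```text
r 0.0777 th -116.2 yaw -168.5 mis 37.7 z 0.1848 Ftool [ 0.5 -1.8 -2. ] open 26.8 j6 151.6 t 19.55
```

About 290° cranked, still gripping. Back off, lift clear, unwind the wrist by about 298°, and regrip.

>>> play_rows --moves '[[[0,-4,0,0,0,0],[0,0,-15,0,0,0],[0,0,-25,0,0,0],[0,0,-12,0,0,-0.1],[0,0,0,0,0,-0.145]]]'

```text
time_s: 20.05
position: [0.5238, -0.0402, 0.2372]
tcp_rot: [[0.438, -0.899, 0.002], [-0.899, -0.438, -0.0], [0.001, -0.002, -1.0]]
force: [1.0, 0.2, 0.2]
opening: 0.305
grasp_force: 0.0
```

>>> play_rows --moves '[[[0,0,0,0,0,-0.145],[0,0,0,0,0,-0.145],[0,0,0,0,0,-0.145],[0,0,0,0,0,-0.145],[0,0,0,0,0,-0.145]]]'

```text
time_s: 20.55
position: [0.5224, -0.0397, 0.2351]
tcp_rot: [[0.924, -0.382, -0.002], [-0.382, -0.924, 0.001], [-0.002, -0.0, -1.0]]
force: [0.3, -0.3, -0.5]
opening: 0.309
grasp_force: 0.0
```

>>> play_rows --moves '[[[0,0,0,0,0,-0.145],[0,0,0,0,0,-0.145],[0,0,0,0,0,-0.145],[0,0,0,0,0,-0.145],[0,0,0,0,0,-0.145]]]'

```text
time_s: 21.05
position: [0.5224, -0.0398, 0.2351]
tcp_rot: [[0.945, 0.327, -0.002], [0.327, -0.945, 0.001], [-0.002, -0.002, -1.0]]
force: [-0.2, 0.3, -0.1]
opening: 0.31
grasp_force: 0.0
```

>>> play_rows --moves '[[[0,0,0,0,0,-0.145],[0,0,0,0,0,-0.145],[0,0,0,0,0,-0.145],[0,0,0,0,0,-0.145],[0,0,0,0,0,-0.145]]]'

```text
time_s: 21.55
position: [0.5224, -0.0398, 0.2351]
tcp_rot: [[0.491, 0.871, -0.002], [0.871, -0.491, 0.001], [-0.0, -0.002, -1.0]]
force: [0.3, 0.3, 0.1]
opening: 0.313
grasp_force: 0.0
```

>>> play_rows --moves '[[[0,0,0,0,0,-0.145],[0,0,0,0,0,-0.145],[0,0,0,0,0,-0.145],[0,0,0,0,0,-0.145],[0,0,0,0,0,-0.145]]]'

```text
time_s: 22.05
position: [0.5224, -0.0398, 0.235]
tcp_rot: [[-0.21, 0.978, -0.002], [0.978, 0.21, 0.001], [0.001, -0.002, -1.0]]
force: [0.2, -0.0, -0.3]
opening: 0.314
grasp_force: 0.0
```

>>> play_rows --moves '[[[0,0,0,0,0,-0.145],[0,0,0,0,0,-0.145],[0,0,0,0,0,-0.145],[0,0,0,0,0,-0.145],[0,0,0,0,0,-0.145]]]'

```text
time_s: 22.55
position: [0.5224, -0.0398, 0.2351]
tcp_rot: [[-0.806, 0.592, -0.002], [0.592, 0.806, 0.001], [0.002, -0.001, -1.0]]
force: [0.1, -0.1, 0.2]
opening: 0.312
grasp_force: 0.0
```

>>> play_rows --moves '[[[0,0,0,0,0,-0.145],[0,0,0,0,0,-0.145],[0,0,0,0,0,-0.145],[0,0,0,0,0,-0.145],[0,0,0,0,0,-0.145]]]'

```text
time_s: 23.05
position: [0.5224, -0.0397, 0.2351]
tcp_rot: [[-0.996, -0.091, -0.002], [-0.091, 0.996, 0.001], [0.002, 0.001, -1.0]]
force: [-0.2, 0.2, -0.5]
opening: 0.312
grasp_force: 0.0
```

```bash
python3 st.py; python3 - <<'E'
from h import *
for n in("top","scene"):
  c=bot.capture(n)
  for q,z in(("crank_grip",.199),("mouth",.09)):
    for m in bot.pinpoint(c,q)[:1]:print(n,q,round(m["confidence"],2),atz(c,m["centre"],z).round(3))
E
```

```text
r 0.0756 th -116.4 yaw 95.2 mis -58.4 z 0.2351 Ftool [0.2 0.2 0.5] open 27.2 j6 -111.8 t 23.05
top crank_grip 0.63 [0.542 0.027 0.199]
top mouth 0.66 [0.565 0.027 0.09 ]
scene crank_grip 0.47 [ 0.541 -0.034  0.199]
scene mouth 0.84 [0.547 0.042 0.09 ]
```

>>> play_rows --moves '[[[-4.5,-1.7,0,0,0,-0.148],[0,0,0,0,0,-0.148],[0,0,0,0,0,-0.148],[0,0,0,0,0,-0.148],[0,0,0,0,0,0]]]' --fingers -0.1

```text
time_s: 23.85
position: [0.5276, -0.0416, 0.2355]
tcp_rot: [[-0.781, -0.625, -0.0], [-0.625, 0.781, 0.0], [0.0, 0.0, -1.0]]
force: [0.4, 0.4, 0.3]
opening: 0.445
grasp_force: 0.0
```

>>> play_rows --moves '[[[0,0,15,0,0,0],[0,0,15,0,0,0],[0,0,15,0,0,0],[0,0,6,0,0,0],[0,0,0,0,0,0]]]'

```text
time_s: 24.35
position: [0.5271, -0.0414, 0.1838]
tcp_rot: [[-0.781, -0.624, -0.002], [-0.624, 0.781, 0.001], [0.001, 0.002, -1.0]]
force: [-0.7, -0.4, 0.0]
opening: 0.448
grasp_force: 0.0
```

>>> play_rows --moves '[[[0,0,0,0,0,0],[0,0,0,0,0,0],[0,0,0,0,0,0]]]' --fingers -0.38

```text
time_s: 24.65
position: [0.5281, -0.0417, 0.1852]
tcp_rot: [[-0.78, -0.625, 0.001], [-0.625, 0.78, -0.0], [-0.001, -0.001, -1.0]]
force: [0.1, 0.2, -0.5]
opening: 0.326
grasp_force: 0.0
```

```bash
python3 st.py
```

```text
r 0.0751 th -111.8 yaw 128.7 mis -29.5 z 0.1852 Ftool [-0.2  0.1  0.5] open 28.4 j6 -145.3 t 24.65
```

>>> play_rows --moves '[[[2.3,4.4,0,0,0,0],[4,8.2,0,0,0,0.07],[3.6,8.4,0,0,0,0.07],[3.1,8.6,0,0,0,0.07],[2.7,8.7,0,0,0,0.07]]]'

```text
time_s: 25.15
position: [0.4965, -0.0206, 0.1853]
tcp_rot: [[-0.924, -0.383, 0.007], [-0.384, 0.924, -0.005], [-0.005, -0.007, -1.0]]
force: [3.5, -5.1, -2.5]
opening: 0.314
grasp_force: 2.9
```

```bash
python3 st.py
```

```text
r 0.0768 th -140.8 yaw 112.6 mis -16.7 z 0.1853 Ftool [-1.3 -6.   2.6] open 27.3 j6 -127.6 t 25.15
```

>>> play_rows --moves '[[[2.2,8.9,0,0,0,0.07],[1.7,9,0,0,0,0.07],[1.3,9.1,0,0,0,0.07],[0.8,9.1,0,0,0,0.07],[0.3,9.1,0,0,0,0.07]]]'

```text
time_s: 25.65
position: [0.4762, 0.0211, 0.1851]
tcp_rot: [[-0.999, -0.045, 0.0], [-0.045, 0.999, -0.005], [-0.0, -0.005, -1.0]]
force: [-1.3, -9.0, 0.9]
opening: 0.31
grasp_force: 4.1
```

```bash
python3 st.py
```

```text
r 0.0801 th -175.1 yaw 92.6 mis -2.4 z 0.1851 Ftool [ 1.7 -9.  -0.9] open 26.9 j6 -103.1 t 25.65
```

>>> play_rows --moves '[[[-1.8,9.1,0,0,0,0.122],[-1.8,9.1,0,0,0,0.122],[-1.5,9.1,0,0,0,0.122],[-1,9.1,0,0,0,0.122],[-0.6,9.1,0,0,0,0.122]]]'

```text
time_s: 26.15
position: [0.4865, 0.0655, 0.1841]
tcp_rot: [[-0.843, 0.538, -0.011], [0.538, 0.843, -0.002], [0.008, -0.008, -1.0]]
force: [-9.3, -4.9, 4.8]
opening: 0.313
grasp_force: 4.9
```

```bash
python3 st.py
```

```text
r 0.079 th 151.7 yaw 57.5 mis -4.2 z 0.1841 Ftool [ 5.2 -9.2 -4.6] open 27.2 j6 -62.6 t 26.15
```

>>> play_rows --moves '[[[-0.6,9.1,0,0,0,0.122],[-0.6,9.1,0,0,0,0.122],[-0.6,9.1,0,0,0,0.122],[-0.6,9.1,0,0,0,0.122],[-0.6,9.1,0,0,0,0.122]]]'

```text
time_s: 26.65
position: [0.5181, 0.0961, 0.183]
tcp_rot: [[-0.382, 0.924, -0.018], [0.924, 0.382, 0.001], [0.008, -0.017, -1.0]]
force: [-11.3, 2.1, 3.1]
opening: 0.31
grasp_force: 4.5
```

```bash
python3 st.py
```

```text
r 0.0779 th 119.1 yaw 22.4 mis -6.7 z 0.183 Ftool [ 6.3 -9.7 -2.9] open 27.0 j6 -24.1 t 26.65
```

>>> play_rows --moves '[[[-0.6,9.1,0,0,0,0.11],[-0.6,9.1,0,0,0,0.11],[-0.6,9.1,0,0,0,0.11],[-0.6,9.1,0,0,0,0.11],[-0.6,9.1,0,0,0,0.11]]]'

```text
time_s: 27.15
position: [0.5645, 0.103, 0.1827]
tcp_rot: [[0.158, 0.987, -0.015], [0.987, -0.158, 0.005], [0.003, -0.016, -1.0]]
force: [-5.9, 7.3, -1.2]
opening: 0.308
grasp_force: 3.8
```

```bash
python3 st.py
```

```text
r 0.0755 th 83.6 yaw -9.1 mis -2.7 z 0.1827 Ftool [ 6.3 -6.9  1.3] open 26.8 j6 7.9 t 27.15
```

>>> play_rows --moves '[[[-0.3,9.1,0,0,0,0.122],[-0.3,9.1,0,0,0,0.122],[-0.5,9.1,0,0,0,0.122],[-0.5,9.1,0,0,0,0.122]]]'

```text
time_s: 27.55
position: [0.6009, 0.0902, 0.1831]
tcp_rot: [[0.603, 0.798, -0.008], [0.798, -0.603, 0.006], [0.0, -0.01, -1.0]]
force: [-1.9, 7.2, -3.1]
opening: 0.309
grasp_force: 3.0
```

```bash
python3 st.py
```

```text
r 0.0767 th 54.2 yaw -37.1 mis -1.2 z 0.1831 Ftool [ 4.6 -5.8  3.2] open 26.9 j6 34.7 t 27.55
```

>>> play_rows --moves '[[[-0.5,9.1,0,0,0,0.122],[-0.6,9.1,0,0,0,0.122],[-0.6,9.1,0,0,0,0.122],[-0.6,9.1,0,0,0,0.122]]]'

```text
time_s: 27.95
position: [0.626, 0.0608, 0.1837]
tcp_rot: [[0.906, 0.423, -0.003], [0.423, -0.906, 0.004], [-0.001, -0.005, -1.0]]
force: [-0.2, 4.1, -2.2]
opening: 0.31
grasp_force: 2.1
```

```bash
python3 st.py
```

```text
r 0.0773 th 25.1 yaw -65.0 mis -0.1 z 0.1837 Ftool [ 1.6 -3.8  2.2] open 26.9 j6 60.2 t 27.95
```

>>> play_rows --moves '[[[-0.6,9.1,0,0,0,0.122],[-0.6,9.1,0,0,0,0.122],[-0.6,9.1,0,0,0,0.122],[-0.6,9.1,0,0,0,0.122]]]'

```text
time_s: 28.35
position: [0.6336, 0.0234, 0.1844]
tcp_rot: [[0.999, -0.051, -0.001], [-0.051, -0.999, 0.001], [-0.001, -0.001, -1.0]]
force: [0.1, -0.4, -0.8]
opening: 0.313
grasp_force: 0.1
```

```bash
python3 st.py
```

```text
r 0.0777 th -3.4 yaw -92.9 mis 0.5 z 0.1844 Ftool [0.1 0.4 0.8] open 27.2 j6 84.9 t 28.35
```

The force has dropped to about 0 at roughly 540°. I'll push on a little to confirm it's free and didn't slip out of the cage.

>>> play_rows --moves '[[[-0.6,9.1,0,0,0,0.122],[-0.6,9.1,0,0,0,0.122],[-0.6,9.1,0,0,0,0.122],[-0.6,9.1,0,0,0,0.122]]]'

```text
time_s: 28.75
position: [0.623, -0.011, 0.1845]
tcp_rot: [[0.858, -0.514, -0.001], [-0.514, -0.858, 0.001], [-0.001, -0.001, -1.0]]
force: [0.6, 1.1, 0.4]
opening: 0.308
grasp_force: 0.5
```

```bash
python3 st.py
```

```text
r 0.0775 th -30.2 yaw -120.9 mis -0.7 z 0.1845 Ftool [-0.1 -1.2 -0.4] open 26.8 j6 109.6 t 28.75
```

>>> play_rows --moves '[[[-0.6,9.1,0,0,0,0.122],[-0.6,9.1,0,0,0,0.122],[-0.6,9.1,0,0,0,0.122],[-0.6,9.1,0,0,0,0.122]]]'

```text
time_s: 29.15
position: [0.5978, -0.0369, 0.1847]
tcp_rot: [[0.517, -0.856, 0.0], [-0.856, -0.517, 0.001], [-0.0, -0.001, -1.0]]
force: [-0.1, 1.1, 0.3]
opening: 0.306
grasp_force: 0.4
```

```bash
python3 st.py
```

```text
r 0.0772 th -57.2 yaw -148.9 mis -1.7 z 0.1847 Ftool [-1.  -0.5 -0.3] open 26.6 j6 134.6 t 29.15
```

>>> play_rows --moves '[[[0,0,0,0,0,0],[0,0,0,0,0,0],[0,0,0,0,0,0]]]' --fingers -0.7

```text
time_s: 29.45
position: [0.5985, -0.0368, 0.1847]
tcp_rot: [[0.523, -0.852, 0.0], [-0.852, -0.523, -0.0], [0.0, -0.0, -1.0]]
force: [0.9, 0.6, 1.1]
opening: 0.181
grasp_force: 30.0
```

The fingers stopped on the handle at 16 mm, so it is still in the cage, and it turned with about 1 N. The cork is free at roughly 540°, about 50° further by now. Release and retreat.

>>> play_rows --moves '[[[0,0,0,0,0,0],[0,0,0,0,0,0],[0,0,0,0,0,0],[0,0,0,0,0,0]]]' --fingers 0

```text
time_s: 29.85
position: [0.5982, -0.037, 0.1845]
tcp_rot: [[0.522, -0.853, -0.0], [-0.853, -0.522, -0.0], [-0.0, 0.0, -1.0]]
force: [-0.5, 0.0, 0.8]
opening: 0.451
grasp_force: 0.0
```

>>> play_rows --moves '[[[0,0,-15,0,0,0],[0,0,-30,0,0,0],[0,0,-40,0,0,0],[0,0,-40,0,0,0],[0,0,0,0,0,0]]]'

```text
time_s: 30.35
position: [0.6017, -0.0379, 0.3162]
tcp_rot: [[0.522, -0.853, 0.013], [-0.853, -0.522, -0.003], [0.01, -0.01, -1.0]]
force: [0.8, -0.4, 0.4]
opening: 0.502
grasp_force: 0.0
```

```bash
python3 - <<'E'
from h import *
print(bot.read_state()["force"])
c=bot.capture("scene");t=bot.capture("top")
def a(c,r0,r1,c0,c1):return cv2.resize(c["image"][r0:r1,c0:c1],(400,400),interpolation=cv2.INTER_CUBIC)
cv2.imwrite("pics/z6.png",np.hstack([a(c,170,270,220,320),a(t,140,290,190,340)]))
E
```

```text
[ 0.79462859 -0.36327517  0.39838744]
```

View pics/z6.png

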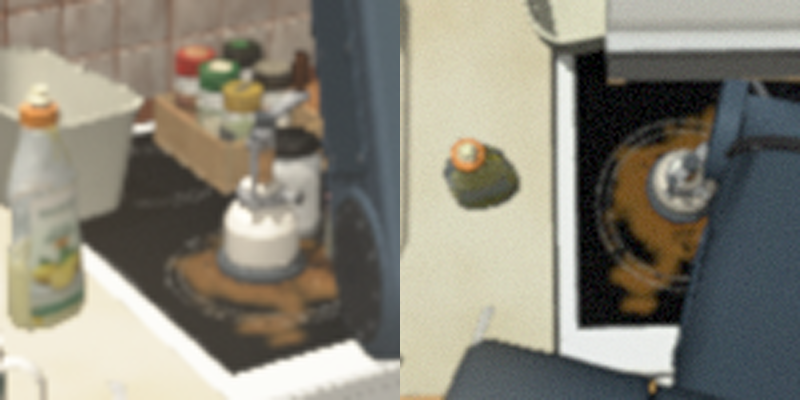

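The bottle stands upright on the counter (left crop 45,210). The cork shows above the flask mouth at (262,170), and the arm and handle point away to the right. The gripper is clear, so I'm handing in.

```bash
python3 -c "
from rig import bot
print(bot.hand_in())"
```

```text
the job is handed in; nothing more can be done
None
```

The soap bottle stands upright on the counter clear of the crank, the cork came free after about 1.5 turns, cranking stopped about 50° later, and I handed the job in at about 30 s; no verdict came back.

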